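# Pin the hydraulic cylinder's rod eye to the slotted bench anchor

## Robot

A 7-joint arm with a two-finger parallel gripper is mounted at the origin on the work surface. World frame = base frame: x ahead of the robot, y to its left, z up, the work surface at z = 0. Lengths are in m, angles in rad, forces in N, time in s.
With the tool pointing down it reaches from about 0.35 to 0.9 m from the base axis. Payload 19.9 kg.
Tool frame: the origin (TCP) lies between the finger pads; the fingertips stand 19 mm ahead of it and the grasp point (between the pads) is the TCP; z points along the fingers, y is the line along which they close (so a half turn about z gives the same grasp; the last joint's range is limited). The gripper opens to 94 mm and grips with 3 to 60 N. Pads are 16 mm wide; open, the fingers measure 119 mm over their backs; the gripper's body (75 mm by 177 mm) begins 78 mm behind the grasp point.
Start: joints at [1.276, 0.417, -0.01, 1.614, 0.005, 1.111, -0.053], TCP at [0.157, -0.605, 0.224] pointing down, gripper open.
Joint ranges: [-2.81, 2.81], [-0.39, 2.02], [-1.27, 1.25], [0.06, 2.57], [-1.19, 4.33], [0.19, 2], [-2.82, 2.82]. Speed limits (rad/s): [1.89, 1.89, 2.39, 2.39, 3.01, 3.01, 3.01].

## Interface

Orientations are given as a 3x3 rotation matrix whose columns are the frame's x, y, z axes.
In Python, from rig import robot gives the robot as it stands. Calls block until the motion is done:
- robot.move_ptp(position, orientation): joint-space move of the TCP to a pose.
- robot.move_linear(position, velocity=0.15, frame=None, threshold=None): straight line of the TCP; frame=None keeps the orientation; velocity is the mean speed in m/s. With threshold (N) it stops when the force on the tool has changed by that much, and returns True; else False.
- robot.goto_joints(angles): joint-space move.
- robot.gripper_to(opening): finger opening in m; the grip force is fixed at half the most; returns when the fingers have stopped.
- robot.pause(seconds).
- robot.ik(position, orientation): joint angles nearest the present ones, or None.
- robot.get_state(): the state.
- robot.grab_frame(name): name is "side" or "top"; returns the picture (384x512x3 uint8, red, green, blue); there is no depth.
- robot.camera_info(name): a dict with "fx", "fy", "cx", "cy" (pixels), "rvec" (rotation vector, rad) and "tvec" (3), from world to camera coordinates, as OpenCV has them. Camera axes: x right, y down, z forward; pixel columns grow to the right and rows downward; lengths in m; the calibration is good to about 2 mm. A picture is of the moment at which its call begins. camera_info takes no time and is no camera call.
A pose or a line that the arm cannot do raises robot.PlanningError and nothing moves.
- robot.sign_off(): hands the job in; it is judged then, once.
The state is a dict: "time": time; "qpos": joint angles; "joint_vel": joint speeds; "effort": joint torques, N m; "ee_pos": TCP position; "tool_rot": TCP orientation; "force": force on the tool from outside, world axes, zero at the start; "moment": the same for the moment, N m; "opening": finger opening in m; "grasp_force": force on a finger pad.
Only numpy, scipy, OpenCV 4.12 (cv2) and the standard library are available. Lean on these libraries where they do the work, as an engineer would, in place of code of your own. Each camera call takes 0.05 s, during which the arm holds its last target. There are 200 camera calls.

## Task

Pin the red hydraulic cylinder to its bench anchor: take the steel pin with the flat tab head out of the wooden block, feel through the slot in the anchor's top strap for the eye in the lug underneath, and put the pin down through it until its collar sits flat on the strap, then let go. Work gently, do not force the pin, and leave the punch, bolt, wrench and can where they are.

Things in the scene. Friction and masses are not known exactly. Their poses are not given: they have to be found in the camera images.
- pin: Loose steel pin, 114 mm long, 0.25 kg, upright in one of the block's holes, on the bench. From below: round shank 16 mm thick, 62 mm long, nose tapering to 10 mm over the last 4 mm; collar 30 mm wide, 6 mm thick; flat tab head 44 mm wide (x), 14 mm thick (y), 46 mm high: grip it firmly across the 14 mm. Origin at the nose's bottom centre, z up the shank. Collar starts 12 mm above the block.
- pin_collar (a point): Centre of the underside of the pin's collar, on the pin's axis 62 mm above its nose; axes as the pin's.
- slot (a point): Centre of the slot's mouth on the strap's top, 80 mm above the bench; z up, x along the slot to the cylinder. Slot 50 mm long (x), 19 mm wide (y), through the 8 mm strap. Under all of it lies the rod eye's flat lug, its top 10 mm below the mouth. The eye, a vertical hole 18 mm wide, is on the slot's centre line but anywhere within 14 mm of its middle along x: not reported, to be felt for.
- anchor: Fixed. Base plate 400 x 130 x 10 mm; grey fork 120 mm long (x), 74 wide, 80 high, topped by the slotted strap; red cylinder lying along +x from 105 to 283 mm, 64 mm thick, axis 60 mm high, ports up to 100 mm. Its rod ends in the lug (50 mm wide, 22 thick, eye through it, 38 mm free below), held fast: it does not move. Origin on the bench under the slot's centre; x along the slot to the cylinder.
- rack: Fixed wooden block 230 mm long (x), 70 mm wide, 50 mm high, with three vertical through square holes 18 mm wide along its x axis at -75, 0 and +75 mm. Origin at the centre of its underside.
- punch: Loose dark steel punch with a round waisted knob head (28 mm wide), 110 mm high, standing in one of the block's holes. Leave alone. Origin at its bottom end.
- bolt: Loose steel bolt with a hexagon head 30 mm wide and 16 mm high, 78 mm high in all, standing in one of the block's holes. Leave alone. Origin at its bottom end.
- wrench: Loose wrench about 190 mm long lying on the bench to the left of the block. Leave alone.
- spray_can: Loose upright can, 60 mm in diameter and 120 mm high, to the right of the anchor. Leave alone. Origin at the centre of its underside.

How it is judged:
At the end, for the whole second after the job is handed in: The pin stands in the slot and through the rod eye: collar underside within 4 mm of the strap's top, axis within 0.12 rad of the slot's vertical, on the slot, at rest (z of pin_collar in the frame of slot below 0.004 m and z of pin in the frame of slot below -0.055 m and x of pin in the frame of slot between -0.025 and 0.025 m and y of pin in the frame of slot between -0.008 and 0.008 m and angle between the z axis of pin and the z axis of slot, either way round below 0.12 rad and linear speed of pin below 0.02 m/s); the robot touches nothing.
It fails at once if the pin is forced: more than 60 N between pin and anchor (contact force between pin and anchor above 60 N).
It fails at once if the punch is displaced by more than 30 mm (distance of punch from where it was at the start of the episode above 0.03 m).
It fails at once if the bolt is displaced by more than 30 mm (distance of bolt from where it was at the start of the episode above 0.03 m).
It fails at once if the wrench is displaced by more than 30 mm (distance of wrench from where it was at the start of the episode above 0.03 m).
It fails at once if the spray can is displaced by more than 30 mm (distance of spray_can from where it was at the start of the episode above 0.03 m).
It also fails if it takes over 54 s, if anything falls off the work surface, if the arm or the gripper's body presses on something with over 40 N, if the wrist force passes 120 N, or if a joint passes its speed limit or range.

## Working session

There is one attempt and no reset: what is moved stays moved. The work goes in short steps, each a Python script; the robot and the scene stay as the last script left them, time stands still between calls to the robot, and variables do not carry over. Pictures are saved under pics/ and viewed, at most 10 in all, crops included, and the job is handed in when it is done.

```bash
mkdir -p pics
python3 - <<'E'
from rig import robot
import cv2,numpy as np
for n in ["side","top"]:
    im=robot.grab_frame(n); cv2.imwrite(f"pics/{n}0.png",im[:,:,::-1])
    c=robot.camera_info(n);R=cv2.Rodrigues(np.array(c["rvec"]))[0];print(n,c,-R.T@np.array(c["tvec"]))
s=robot.get_state();print(s["time"],s["ee_pos"],s["tool_rot"],s["force"])
E
```

```text
side {'fx': 463.478346011636, 'fy': 463.478346011636, 'cx': 251.29659154208053, 'cy': 190.68932728724397, 'rvec': array([ 0.15278429, -2.72755449,  1.43208731]), 'tvec': array([0.5457595 , 0.11658847, 1.12407081])} [0.44086528 0.91554627 0.73647425]
top {'fx': 381.48542982757266, 'fy': 381.48542982757266, 'cx': 254.52759386380603, 'cy': 187.81315513121024, 'rvec': array([ 2.18847541, -2.13992536,  0.11082301]), 'tvec': array([-0.02505298,  0.54046821,  0.97080723])} [ 0.43433516 -0.01865274  1.02284176]
0.1 [ 0.15684178 -0.60468702  0.22389283] [[ 9.67957683e-01  2.51113109e-01 -3.62394132e-04]
 [ 2.51113354e-01 -9.67957134e-01  1.03418127e-03]
 [-9.10855114e-05 -1.09204571e-03 -9.99999400e-01]] [ 0.71334164 -0.03152674  0.42340622]
```

View pics/side0.png

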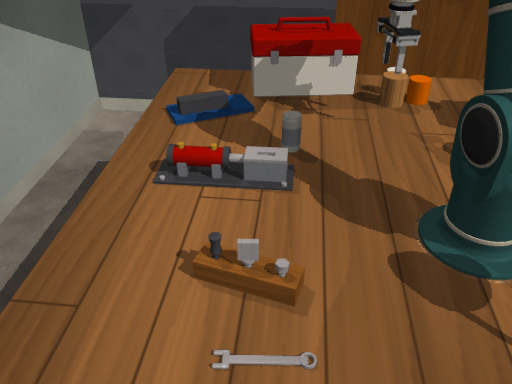

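View pics/top0.png

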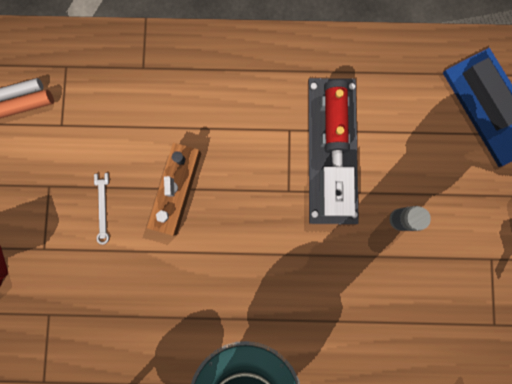

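Side view: the pin's tab head is at about (248,248), in the middle hole between the punch (215,243) and the bolt (282,267); the anchor's fork is at about (266,160). Top view: the pin is at about (168,186), the slot at about (339,191) and the can at (411,218). Next I'll enlarge these regions.

Run:
```python
import cv2,numpy as np
t=cv2.imread("pics/top0.png");s=cv2.imread("pics/side0.png")
r=lambda im,x,y,w,h:cv2.resize(im[y:y+h,x:x+w],(400,300),interpolation=cv2.INTER_CUBIC)
cv2.imwrite("pics/crop.png",np.vstack([np.hstack([r(t,120,140,120,90),r(t,300,150,80,60)]),np.hstack([r(s,185,225,120,90),r(s,230,135,80,60)])]))
```

```text
(no output)
```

View pics/crop.png

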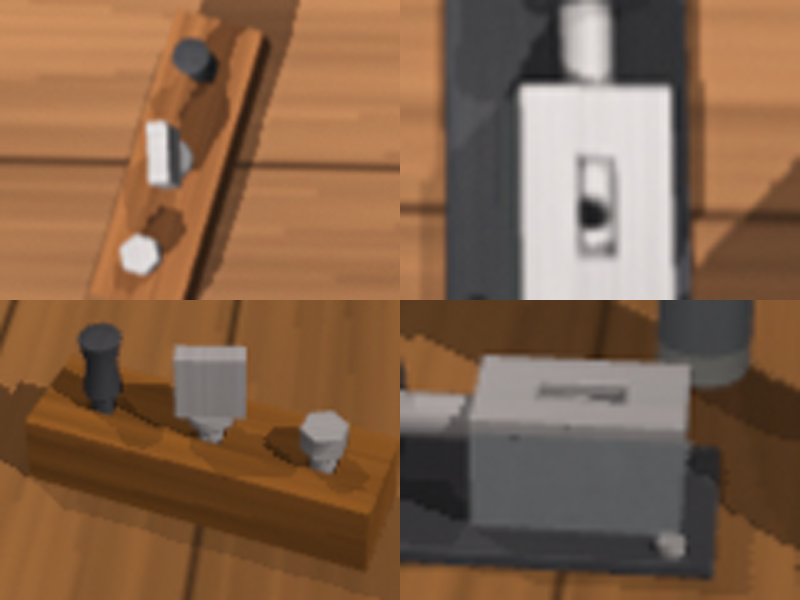

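Crops: the pin's tab top face in the top view is at px ≈ (167.5,186), and its yaw differs from the block's. The slot's mouth is centred at px ≈ (339.2,191.3), and the eye shows as a dark spot near (338.8,192.4). Next I'll compute the positions.

```bash
cat > h.py <<'E'
import cv2,numpy as np
from rig import robot
def ray(n,u,v,z):
    c=robot.camera_info(n);R=cv2.Rodrigues(np.array(c["rvec"]))[0];o=-R.T@np.array(c["tvec"])
    d=R.T@np.array([(u-c["cx"])/c["fx"],(v-c["cy"])/c["fy"],1]);return o+d*(z-o[2])/d[2]
def tool(yaw): # tool y axis (closing) at world angle yaw, z down
    y=np.array([np.cos(yaw),np.sin(yaw),0]);z=np.array([0,0,-1.]);return np.c_[np.cross(y,z),y,z]
E
python3 - <<'E'
from h import *
np.set_printoptions(precision=4,suppress=True)
t=cv2.imread("pics/top0.png");s=cv2.imread("pics/side0.png")
def blob(im,x,y,w,h,thr,sat=40):
    hsv=cv2.cvtColor(cv2.resize(im[y:y+h,x:x+w],None,fx=8,fy=8,interpolation=cv2.INTER_CUBIC),cv2.COLOR_BGR2HSV)
    m=((hsv[...,2]>thr)&(hsv[...,1]<sat)).astype(np.uint8)
    cs=cv2.findContours(m,cv2.RETR_EXTERNAL,cv2.CHAIN_APPROX_NONE)[0];c=max(cs,key=cv2.contourArea)
    return (c[:,0]+.5)/8-.5+[x,y]
box=lambda c:cv2.boxPoints(cv2.minAreaRect(c.astype(np.float32)))
def rep(name,n,pts,z):
    P=np.array([ray(n,u,v,z) for u,v in pts]);e=np.diff(np.r_[P,P[:1]],axis=0)
    print(name,"px",pts.round(1).tolist(),"c",P.mean(0),"len",np.hypot(e[:,0],e[:,1]),"ang",np.degrees(np.arctan2(e[:,1],e[:,0])))
rep("fork","top",box(blob(t,310,160,55,65,120)),.08)
rep("tabtop","top",box(blob(t,155,170,24,30,190)),.114)
rep("bolt","top",box(blob(t,150,205,24,20,150)),.078)
q=lambda a,x,y,k:np.array([[x+u/k,y+v/k] for u,v in a])-.3
rep("slot top","top",q([(577,155),(615,155),(615,258),(577,258)],300-80,150,5),.08)
print("eye",ray("top",338.5,192.1,.07))
rep("tab side edge","side",q([(174,347-300),(245,347-300)],185,225,10/3),.114)
rep("slot side","side",q([(536,387-300),(541,400-300),(627,402-300),(625,388-300)],230-80,135,5),.08)
print("punch",ray("top",120+193*.3,140+55*.3,.11))
E
```

```text
fork px [[323.0, 159.6999969482422], [355.70001220703125, 159.1999969482422], [356.6000061035156, 216.89999389648438], [323.8999938964844, 217.39999389648438]] c [ 0.5395 -0.2249  0.08  ] len [0.0819 0.1442 0.0806 0.1441] ang [ -87.8172 -179.428    92.1972    1.0962]
tabtop px [[163.60000610351562, 176.39999389648438], [169.10000610351562, 176.10000610351562], [169.89999389648438, 194.1999969482422], [164.39999389648438, 194.5]] c [0.5332 0.1973 0.114 ] len [0.0134 0.0439 0.0133 0.0439] ang [ -86.1961 -174.8485   93.8002    5.2406]
bolt px [[155.3000030517578, 211.10000610351562], [165.8000030517578, 209.5], [167.5, 220.89999389648438], [157.0, 222.5]] c [0.4605 0.2154 0.078 ] len [0.0262 0.0286 0.0261 0.0286] ang [ -80.2658 -168.8816   99.7127   11.2862]
slot top px [[335.1, 180.7], [342.7, 180.7], [342.7, 201.3], [335.1, 201.3]] c [ 0.5322 -0.2227  0.08  ] len [0.0189 0.0514 0.0188 0.0514] ang [-88.7286 179.8839  91.2818   0.0055]
eye [ 0.5304 -0.2239  0.07  ]
tab side edge px [[236.9, 238.8], [258.2, 238.8]] c [0.5344 0.1928 0.114 ] len [0.0438 0.0438] ang [-173.7562    6.2438]
slot side px [[256.9, 152.1], [257.9, 154.7], [275.1, 155.1], [274.7, 152.3]] c [ 0.5319 -0.2182  0.08  ] len [0.0149 0.0483 0.0157 0.0505] ang [ 106.8476 -176.5444  -81.7469    4.8042]
punch [0.6046 0.1745 0.11  ]
```

Measured sizes match the given ones: tab top 44 × 13.4 mm, slot 51 × 19 mm. The midpoint of the punch and bolt also agrees with the pin at (0.533, 0.196). Now I'll grasp it.

Run:
```python
from h import *
np.set_printoptions(precision=4,suppress=True)
T=tool(np.radians(95.5-180));p=np.array([.533,.1965])
def st(l):
    s=robot.get_state();print(l,round(s["time"],2),s["ee_pos"],"F",s["force"],"M",s["moment"],round(s["opening"],4),s["grasp_force"])
robot.gripper_to(.06)
robot.move_ptp([*p,.2],T);st("above")
hit=robot.move_linear([*p,.093],.1,threshold=6);print("hit",hit);st("down")
if not hit:
    robot.gripper_to(0.0);st("grip")
    print(robot.camera_info and 0)
cv2.imwrite("pics/g.png",np.hstack([cv2.resize(robot.grab_frame("side")[190:310,180:310],(390,360)),cv2.resize(robot.grab_frame("top")[130:250,100:230],(390,360))])[:,:,::-1])
```

```text
above 3.9 [0.5333 0.1958 0.1999] F [ 0.1219 -0.5947  0.4733] M [ 0.0173  0.0232 -0.0113] 0.0598 0.0
hit False
down 5.12 [0.5334 0.1966 0.0936] F [-0.4086 -0.475   0.2551] M [ 0.0239  0.0144 -0.0171] 0.0598 0.0
grip 5.89 [0.533  0.1965 0.093 ] F [-0.5884 -0.2712 -0.1531] M [-0.0916 -0.0875  0.0099] 0.0139 29.998407661914825
0
```

View pics/g.png

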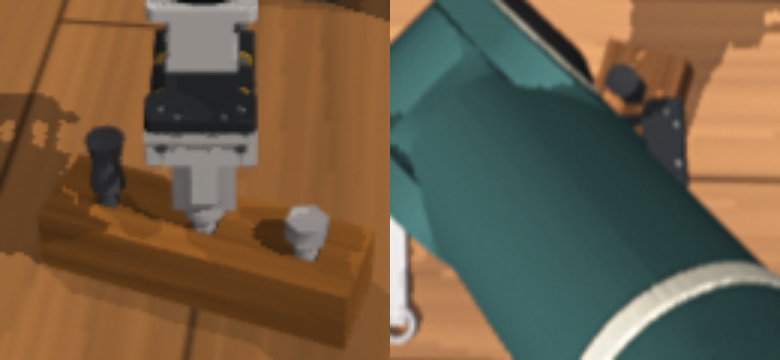

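The grasp is good: opening 13.9 mm, 30 N, low side forces, and the punch and bolt are untouched. Next I'll lift the pin, carry it over the slot and take a close look.

```bash
cat >> h.py <<'E'
np.set_printoptions(precision=4,suppress=True)
T=tool(np.radians(95.5-180))
def st(l):
    s=robot.get_state();print(l,round(s["time"],2),s["ee_pos"],"F",s["force"],"M",s["moment"],round(s["opening"],4),s["grasp_force"])
E
python3 - <<'E'
from h import *
hit=robot.move_linear([.533,.1965,.23],.12,threshold=12);st(f"lift {hit}")
assert not hit
robot.move_ptp([.531,-.2215,.22],T)
robot.move_linear([.531,-.2215,.195],.1);st("over")
a=robot.grab_frame("side");b=robot.grab_frame("top")
cv2.imwrite("pics/sideo.png",a[:,:,::-1])
cv2.imwrite("pics/o.png",cv2.resize(a[90:190,215:320],(735,600)[0:2] if 0 else (630,600),interpolation=cv2.INTER_CUBIC)[:,:,::-1])
E
```

```text
lift False 7.28 [0.5327 0.1963 0.2293] F [ 0.1577 -0.2916 -2.6588] M [ 0.068   0.0127 -0.025 ] 0.014 29.99711036682129
over 9.22 [ 0.531  -0.2209  0.1947] F [ 0.0051  1.0123 -2.0395] M [ 0.01   -0.025  -0.0395] 0.0138 29.997011125087738
```

View pics/o.png

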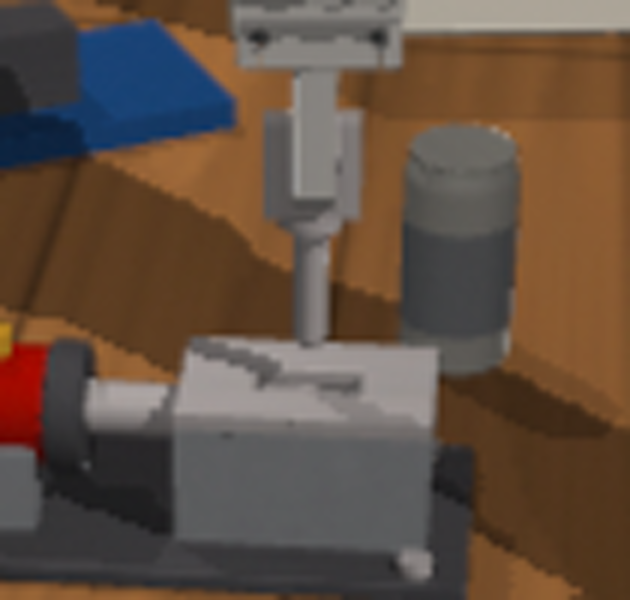

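The pin hangs straight from the grip, with its nose at side px ≈ (267,147) and the slot centre at ≈ (267,153.5). Next I'll compare nose and slot in the same view.

Run:
```python
from h import *
print("nose side",ray("side",266.7,147.0,.102))
# slot corners in this crop: left end ~262-270, right end ~362
for u,v in [(260,374),(362,376),(362,390),(270,388),(314,382)]: print(ray("side",215+u/6-.3,90+v/6-.3,.08))
```

```text
nose side [ 0.5305 -0.2167  0.102 ]
[ 0.5555 -0.2243  0.08  ]
[ 0.5074 -0.2275  0.08  ]
[ 0.5064 -0.2144  0.08  ]
[ 0.5495 -0.2117  0.08  ]
[ 0.5294 -0.2195  0.08  ]
```

Run:
```python
from h import *
robot.move_linear([.5304,-.2217,.180],.05);robot.pause(.3);st("pre")
h=robot.move_linear([.5304,-.2217,.150],.02,threshold=4);st(h);robot.pause(.3);st("settled")
```

```text
pre 10.07 [ 0.5305 -0.2217  0.1802] F [-0.6482  0.4263 -3.7887] M [0.0451 0.0489 0.0014] 0.0135 29.997117519378662
False 11.72 [ 0.5303 -0.2218  0.15  ] F [-1.558  -3.0575 -3.1047] M [-0.8699  0.324  -0.062 ] 0.0141 29.99907284975052
settled 12.03 [ 0.5303 -0.2218  0.15  ] F [-1.8927 -2.5808 -2.3821] M [-1.0546  0.4369  0.012 ] 0.014 29.999176561832428
```

The nose is 13 mm below the lug's top, so it is in the eye, with mild side force (−1.9, −2.6 N). I'll ease towards the force and go on down in small steps.

Run:
```python
from h import *
x,y,z=.5303,-.2218,.150
for k in range(14):
    F=robot.get_state()["force"]
    x+=np.clip(.00025*F[0],-.0006,.0006); y+=np.clip(.00025*F[1],-.0006,.0006)
    robot.move_linear([x,y,z],.01)
    z=max(z-.005,.1105)
    h=robot.move_linear([x,y,z],.03,threshold=8);st(h)
    if h or z<=.1105: break
```

```text
False 12.59 [ 0.5298 -0.2222  0.1447] F [ 0.7578  0.1771 -2.6975] M [ 0.0556  0.062  -0.0261] 0.0138 29.99706208705902
False 13.16 [ 0.5299 -0.2223  0.1397] F [ 0.5297 -0.1886 -3.9356] M [ 0.056  -0.0675  0.0091] 0.0138 29.99706208705902
False 13.72 [ 0.53   -0.2223  0.1347] F [-0.423   0.3802 -3.4041] M [0.0325 0.0399 0.0255] 0.0144 29.997059404850006
False 14.29 [ 0.5299 -0.2223  0.1297] F [-0.4995 -0.3434 -4.2968] M [ 0.0307 -0.0374  0.0152] 0.0138 29.997054934501648
False 14.86 [ 0.5298 -0.2223  0.1247] F [ 0.1426  0.4618 -2.6725] M [-0.0162 -0.0014 -0.0391] 0.0139 29.99701738357544
False 15.43 [ 0.5298 -0.2222  0.1197] F [ 0.2574 -0.3122 -1.8645] M [-0.0115  0.0583  0.0283] 0.0141 29.99707728624344
False 15.99 [ 0.5299 -0.2223  0.1148] F [ 0.4552 -0.9092 -3.4011] M [ 0.0389 -0.0418 -0.0137] 0.0139 29.99701291322708
True 16.47 [ 0.5305 -0.2226  0.1108] F [-0.9047 -0.4802  5.0404] M [ 0.0255  0.0027 -0.0155] 0.0139 30.000615119934082
```

The pin went down freely, and the collar met the strap at TCP z 0.1108 (expected 0.111) with 8 N. Now I'll release it, withdraw and look.

Run:
```python
from h import *
robot.gripper_to(.05);st("open")
p=robot.get_state()["ee_pos"]
print(robot.move_linear([p[0],p[1],.22],.08,threshold=10));st("up")
robot.move_ptp([.45,0,.3],T)
a=robot.grab_frame("side");b=robot.grab_frame("top")
cv2.imwrite("pics/end.png",np.hstack([cv2.resize(a[100:190,220:310],(390,390)),cv2.resize(b[150:230,300:380],(390,390))])[:,:,::-1])
cv2.imwrite("pics/endside.png",a[:,:,::-1]);st("end")
```

```text
open 17.2 [ 0.5299 -0.2226  0.1104] F [-0.3074 -0.3485  1.1941] M [ 0.0537  0.0526 -0.0339] 0.0497 0.0
False
up 18.72 [ 0.5297 -0.2225  0.2196] F [ 0.5535  0.5355 -0.2819] M [ 0.0222  0.0324 -0.0028] 0.0501 0.0
end 19.8 [ 0.4504 -0.0013  0.2996] F [ 0.8119 -0.0568 -0.2068] M [-0.0007  0.0116  0.01  ] 0.0499 0.0
```

View pics/end.png

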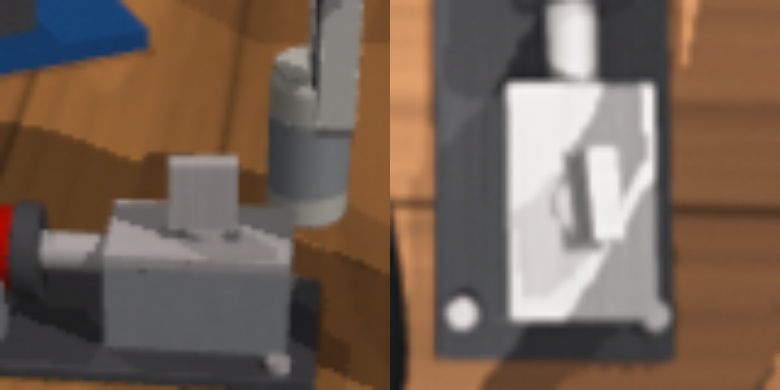

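The pin stands upright with its collar flat on the strap; in the side crop the tab is at about (203,195). The gripper is clear, so I'm handing the job in.

```bash
python3 -c "
from rig import robot
print(robot.sign_off())"
```

```text
the job is handed in; nothing more can be done
None
```

The pin is down through the slot and the rod eye with its collar flat on the strap; I released it, moved the gripper clear and handed the job in at about 20 s, though the hand-in call returned no verdict.

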